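Hang the test weight on the jig's hook from its loading plate

TASK

Slide the square test weight with the wire handle straight back on its loading plate until it sits square against the fence, without lifting it. Then slide the jig along its rail so that its hook bar passes through the handle, and press that loading plate all the way down by its knob, so that the weight is left hanging still by its handle from the hook. Leave the other loading plate up, and the round weight and everything else lying about where they are.

Things in the scene. Friction and masses are not known exactly. Their poses are not given: they have to be found in the camera images.
- fixture: Fixed aluminium base plate 235 (x) by 450 (y) by 10 mm thick; carries rail, jig, two loading plates, two fences. Origin: at table level below the line along which the hook bar travels. y runs along the rail (left), x away from the robot, z up; turned up to 0.2 rad. The rail lies at x = 85 mm. Two fuses and a holder base (up to 55 mm above the table) stand on it at x -92 to -5, y -90 to 75 mm.
- fence_left (a point): Middle of the top edge, 85 mm above the table, of the front face (towards the robot) of the left plate's fixed upright steel fence, 60 mm wide along y; at x = 24, y = 130 mm of the fixture. The left aluminium loading plate in front of it spans x -95 to 22 and y 98 to 208 mm of the fixture; its top is 60 mm above the table when up.
- fence_right (a point): The same for the right fence, at x = 24, y = -130 mm of the fixture; the right loading plate spans y -98 to -208 mm.
- jig: The sliding jig with its hook: dark steel block 50 (x) by 60 (y) mm, top 49 mm above the table, with an upright post 14 (x) by 36 (y) mm on it, top 130 mm above the table. Origin: middle of block and post, at table level, at x = 85 mm of the fixture, axes as the fixture's. It slides along y, 125 mm either way from y = 0, and starts near 0. About 3 N moves it; it stays where left. Push it by the post's side faces.
- hook (a point): Steel hook bar on the jig: 7 mm round bar along the fixture's y, axis 117 mm above the table, 60 mm long to each side of the origin, ends turned up 6 mm over the last 6 mm (highest point 126.5 mm above the table). Origin: middle of the bar's axis, where a 9 mm arm from the post joins. Axes as the fixture's. The handle should hang on it 10 to 50 mm out on either side; 35 mm is best.
- weight: Square zinc test weight 48 x 48 x 34 mm tall, 0.4 to 0.6 kg, with a fixed upright wire handle. Origin: centre of underside, z up. It stands on either plate, its origin 25 to 45 mm in front of where the fence would hold it (x = 0 of the fixture), turned up to 0.2 rad from the fixture's axes.
- handle_top (a point): Middle of the axis of the weight's handle top bar, 74 mm above its underside. The handle is an arch of 7 mm wire in the weight's own x-z plane, over its middle: legs at x = +/-19 mm (31 mm clear between), top bar along x. On the raised plate its lower side is 4 mm above the hook's turned-up ends; the weight sinks 10 mm with the plate before the bar takes it.
- plate_left (a joint): Travel of the left (+y) loading plate in m: 0 up, 0.026 all the way down. It stays where it is left; pressing it down takes 5 to 12 N. Starts at 0.
- plate_right (a joint): The same for the right (-y) loading plate.
- knob_left (a point): Centre of the top of the left plate's black press knob, an upright cylinder 18 mm thick and 30 mm tall on the plate, 90 mm above the table when up; at x = -60, y = +190 mm of the fixture. Moves down with the plate.
- knob_right (a point): The same for the right plate's knob, at x = -60, y = -190 mm of the fixture.
- round_weight: Round zinc weight with a small knob and no handle, 48 mm across, 58 mm tall, standing on the other plate; not to be moved. Origin: centre of its underside.
- fuse1: Yellow ceramic fuse with steel blades, 72 by 26 by 30 mm, lying on the base plate between the loading plates; bystander. Origin: centre of its underside.
- fuse2: A second fuse like fuse1, next to it; bystander.
- holder_base: Black nylon fuse holder base, 84 by 36 by 45 mm tall, lying next to the fuses; bystander. Origin: centre of its underside.
- mounting_foot: Zinc angle foot, 70 by 45 by 53 mm tall, on the table beside the fixture; bystander. Origin: centre of its underside.
- probe_tip: Brass test probe tip standing on its base, 18 mm across, 44 mm tall, on the table beside the fixture; bystander. Origin: centre of its underside.
- screwdriver: Screwdriver lying on the table beside the fixture; bystander.
There are look-alikes about, which are no part of the job. Leave any turquoise look-alike of the weight alone.

How it is judged:
By the outcome, as a careful person would: the job done as asked, in the order asked, and still so for the second after the job is handed in, with the robot touching nothing.
It also fails if it takes over 56 s, if anything falls off the work surface, if the arm or the gripper's body presses on something with over 40 N, if the wrist force passes 120 N, or if a joint passes its speed limit or range.

ROBOT

A 7-joint arm with a two-finger parallel gripper is mounted at the origin on the work surface. World frame = base frame: x ahead of the robot, y to its left, z up, the work surface at z = 0. Lengths are in m, angles in degrees, forces in N, time in s.
With the tool pointing down it reaches from about 0.425 to 0.875 m from the base axis. Payload 4.7 kg.
Tool frame: the origin (TCP) lies at the very end of the fingers, on their centre line; the grasp point (between the pads) lies 19 mm behind it; z points along the fingers, y is the line along which they close (so a half turn about z gives the same grasp; the last joint's range is limited). The gripper opens to 85 mm and grips with 20 to 120 N. Pads are 22 mm wide; open, the fingers measure 114 mm over their backs; the gripper's body (76 mm by 85 mm) begins 54 mm behind the grasp point. The pads swing forward as they close: fully open they stand 13 mm farther back than shut.
Start: joints at [67.615, 18.392, -4.016, 83.108, 1.295, 78.541, -3.26], TCP at [0.256, -0.597, 0.231] pointing down, gripper open.
Joint ranges: [-163.93, 163.93], [-17.29, 119.83], [-79.2, 71.16], [3.27, 140.29], [-89.18, 269.18], [5.43, 117.66], [-154.24, 154.24]. Speed limits (degrees/s): [147.25, 147.25, 180, 180, 180, 180, 180].

INTERFACE

Orientations are given as a 3x3 rotation matrix whose columns are the frame's x, y, z axes.
In Python, from plant import r, capture, spot_in, trace, spot_point gives the robot as it stands.
- The arm moves only by the tool servo_tool, never from a script. Its argument "steps" is a list that holds one entry, the list of rows, each a list of 7 numbers: the turn, a rotation vector about the tool's x, y, z in rad, then the shift along the tool's x, y, z in m, then the opening, from 0 (shut) to 1 (fully open). In form: [[[rx, ry, rz, x, y, z, claw], ...]]. A call has 1 to 20 rows; each row is the pose to reach, as a shift and turn from the pose commanded when the call began, along the tool's axes at that moment; what a row does not reach only later rows make up. A row lasts 1/8 s, in which the tool goes at most 62.5 mm and 10.7 degrees, less where a joint would pass 70% of its speed; a pose out of reach is approached as far as the arm can. A call with a gripper value outside its range is refused whole. The fingers move at their own pace and stop on an object; the grip force is fixed at half the most. Time passes only in rows, so rows that repeat a pose let the fingers close. It gives the time, the measured TCP pose, the force, the opening and the grip force at its end, in the units of the state.
- r.get_state(): the state, without advancing time (a new reading comes with each control period).
- capture(name): name is "side" or "top"; returns a dict with "frame" (420x560x3 uint8, red, green, blue), "intrinsics" (3x3 intrinsics, pixels), "distortion" ([k1, k2, p1, p2, k3] as OpenCV has them; the pictures are not rectified), "eye" and "attitude" of the camera in the world. Camera axes: x right, y up, looking along -z (the intrinsics and any distortion apply to the point x, -y, -z); pixel columns grow to the right and rows downward; lengths in m; the calibration is good to about 2 mm. A picture is of the moment at which its call begins. There is no depth.
- r.close_job(): hands the job in; it is judged then, once.
Trained networks look in the newest picture that a camera, given by its name, has taken for a name from the list of things; names that differ only in an ending like _2 or _b are one class to them, and where a whole thing is asked for, a point or a joint stands for the part that bears it (a point fixed in the world has none). Each returns a list of dicts, best first, with "conf" (0 to 1); they miss things now and then, are a little off and sometimes report something else, mostly with a low value. They report only what shows in the picture. A call takes as long as a camera call. They do not tell look-alikes from the thing itself.
- spot_in(camera, name): "bbox" ([left, top, right, bottom] in pixels, round what is visible of it).
- trace(camera, name): "pixels" (420x560 bool, what is visible of it) and "bbox" ([left, top, right, bottom] in pixels, round what is visible of it).
- spot_point(camera, name): "uv" ([column, row] in pixels: a listed point, or the origin of a listed thing).
The state is a dict: "t": time; "joint_pos": joint angles; "qvel": joint speeds; "joint_torque": joint torques, N m; "position": TCP position; "orientation": TCP orientation; "contact_force": force on the tool from outside, world axes, zero at the start; "moment": the same for the moment, N m; "gripper_width": finger opening in m; "grasp_force": force on a finger pad.
Only numpy, scipy, OpenCV 4.12 (cv2) and the standard library are available. Lean on these libraries where they do the work, as an engineer would, in place of code of your own. Each camera call takes 0.05 s, during which the arm holds its last target. There are 200 camera calls.

## Working session

There is one attempt and no reset: what is moved stays moved. The work goes in short steps, Python scripts to look and compute and a tool call to move; the robot and the scene stay as the last step left them, time stands still between calls to the robot, and variables do not carry over. Pictures are saved under pics/ and viewed, at most 10 in all, crops included, and the job is handed in when it is done.

Besides the shell and the picture viewer there is one more tool, called by a JSON object that holds its "fn" and its "kwargs". servo_tool: Moves the arm, as the interface text tells. Its arguments: {"type":"object","properties":{"steps":{"type":"array"}},"required":["steps"]}

```bash
mkdir -p pics; ls; cat > h.py <<'E'
import numpy as np, cv2
from plant import r, capture, spot_in, trace, spot_point
def ray(c,uv):
    p=cv2.undistortPoints(np.array([[uv]],float),np.array(c["intrinsics"],float),np.array(c["distortion"],float))[0,0]
    d=np.array(c["attitude"])@np.array([p[0],-p[1],-1.]); return np.array(c["eye"]),d/np.linalg.norm(d)
def atz(c,uv,z):
    e,d=ray(c,uv); return e+d*(z-e[2])/d[2]
def proj(c,P):
    q=(np.array(P,float)-np.array(c["eye"]))@np.array(c["attitude"]); q=q*[1,-1,-1]
    return cv2.projectPoints(q.reshape(-1,1,3),np.zeros(3),np.zeros(3),np.array(c["intrinsics"],float),np.array(c["distortion"],float))[0][:,0]
def save(c,n): cv2.imwrite("pics/"+n,cv2.cvtColor(c["frame"],cv2.COLOR_RGB2BGR))
E
python3 - <<'E'
from h import *
Z={"fence_left":.085,"fence_right":.085,"jig":0,"hook":.117,"weight":.06,"handle_top":.134,"knob_left":.09,"knob_right":.09,"round_weight":.06}
for n in("top","side"):
    c=capture(n);save(c,n+"0.png");print(n,np.round(c["eye"],3),np.round(c["attitude"],2).tolist())
    for k,z in Z.items():
        for s in spot_point(n,k)[:3]: print(k,round(s["conf"],2),np.round(s["uv"]),np.round(atz(c,s["uv"],z),4))
s=r.get_state();print(s["t"],s["position"],np.round(s["orientation"],3).tolist(),s["gripper_width"])
E
```

```text
pics
top [ 0.194 -0.015  1.464] [[0.01, 0.98, -0.21], [-1.0, 0.01, -0.01], [-0.01, 0.21, 0.98]]
fence_left 0.78 [249. 182.] [0.5771 0.0822 0.085 ]
fence_right 0.9 [336. 173.] [ 0.6081 -0.1788  0.085 ]
jig 0.78 [290. 167.] [ 0.6511 -0.043   0.    ]
hook 0.96 [295. 183.] [ 0.5678 -0.0564  0.117 ]
hook 0.38 [438. 201.] [ 0.516 -0.47   0.117]
weight 0.73 [339. 194.] [ 0.5477 -0.1899  0.06  ]
weight 0.69 [301. 258.] [ 0.355 -0.075  0.06 ]
weight 0.68 [423. 247.] [ 0.3904 -0.4349  0.06  ]
handle_top 0.83 [401. 204.] [ 0.5028 -0.3577  0.134 ]
handle_top 0.74 [337. 173.] [ 0.5919 -0.1759  0.134 ]
handle_top 0.73 [304. 256.] [ 0.3524 -0.08    0.134 ]
knob_left 0.67 [232. 212.] [0.4856 0.1298 0.09  ]
knob_right 0.87 [358. 199.] [ 0.5274 -0.2435  0.09  ]
knob_right 0.68 [232. 212.] [0.4844 0.1294 0.09  ]
round_weight 0.68 [260. 204.] [0.5152 0.0477 0.06  ]
side [ 0.456 -1.159  1.515] [[1.0, 0.04, -0.03], [-0.05, 0.78, -0.62], [0.0, 0.62, 0.78]]
fence_left 0.94 [292. 180.] [0.5716 0.0767 0.085 ]
fence_right 0.53 [293. 347.] [ 0.5337 -0.5455  0.085 ]
jig 0.86 [316. 223.] [ 0.652  -0.0527 -0.    ]
jig 0.15 [254. 129.] [0.4456 0.4319 0.    ]
hook 0.7 [293. 205.] [ 0.5649 -0.0612  0.117 ]
weight 0.84 [284. 304.] [ 0.5174 -0.3947  0.06  ]
weight 0.65 [290. 248.] [ 0.5481 -0.1919  0.06  ]
weight 0.5 [232. 235.] [ 0.3622 -0.1311  0.06  ]
handle_top 0.74 [286. 298.] [ 0.5223 -0.4141  0.134 ]
handle_top 0.58 [289. 236.] [ 0.5453 -0.1969  0.134 ]
handle_top 0.57 [227. 222.] [ 0.3513 -0.1317  0.134 ]
knob_left 0.78 [269. 170.] [0.4946 0.1226 0.09  ]
round_weight 0.47 [277. 190.] [0.5194 0.0563 0.06  ]
1.0 [ 0.25596177 -0.59749102  0.23134547] [[0.919, 0.394, -0.0], [0.394, -0.919, -0.0], [-0.0, 0.0, -1.0]] 0.08543560307441105
```

```bash
python3 - <<'E'
import cv2,numpy as np
t=cv2.imread("pics/top0.png")[140:290,200:460];s=cv2.imread("pics/side0.png")[140:290+60,190:400]
cv2.imwrite("pics/m1.png",cv2.resize(t,None,fx=3,fy=3,interpolation=2));cv2.imwrite("pics/m2.png",cv2.resize(s,None,fx=2.8,fy=2.8,interpolation=2))
E
```

```text
(no output)
```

View pics/m1.png

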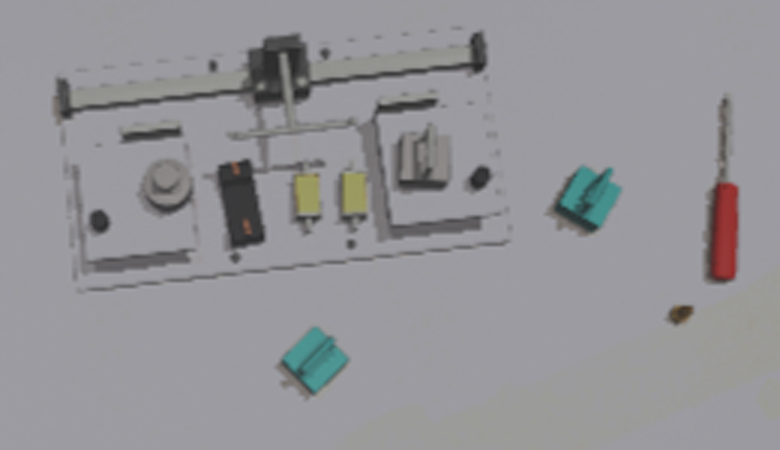

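View pics/m2.png

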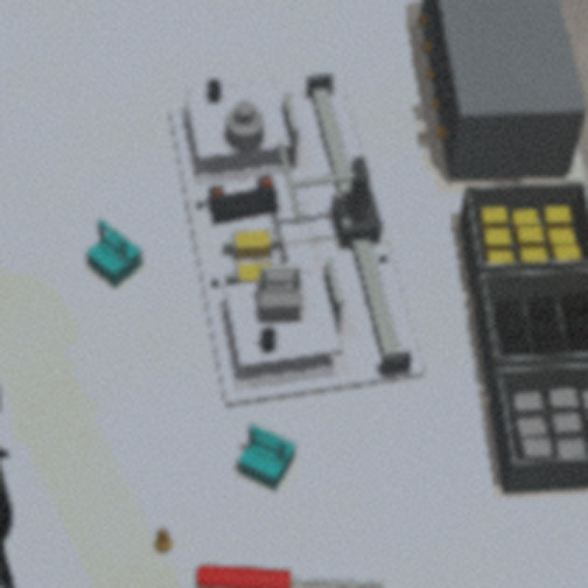

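The top picture (3x crop from 200,140) shows the fixture with the grey square weight on the right plate at about (341,192) and the round weight on the left plate. The side picture agrees.

What could be mistaken for the weight:
- Grey square on the right plate, top (341,192): this is my choice.
- Turquoise at (396,205) and (304,260): look-alikes.
- Round weight at (256,201).

Next I fit the poses.

```bash
cat > fit.py <<'E'
from h import *
from scipy.optimize import least_squares, minimize
def fixT(p,P): # p=ox,oy,yaw
    P=np.atleast_2d(P);c,s=np.cos(p[2]),np.sin(p[2])
    return np.c_[p[0]+c*P[:,0]-s*P[:,1],p[1]+s*P[:,0]+c*P[:,1],P[:,2]]
def hull_mask(c,p,z):
    m=np.zeros((420*4,560*4),np.uint8)
    b=np.array([[x,y,zz] for x in(-.024,.024) for y in(-.024,.024) for zz in(z,z+.034)])
    h=np.array([[x,y,zz] for x in(-.0225,.0225) for y in(-.0035,.0035) for zz in(z+.034,z+.0775)])
    hi=np.array([[x,y,zz] for x in(-.0155,.0155) for y in(-.0035,.0035) for zz in(z+.034,z+.0705)])
    for q in(b,h):
        cv2.fillConvexPoly(m,cv2.convexHull((proj(c,fixT(p,q))*4+2).astype(np.int32)),255)
    return cv2.resize(m,(560,420),interpolation=cv2.INTER_AREA)/255.
E
python3 - <<'E'
from fit import *
F={"fence_left":(.024,.13,.085),"fence_right":(.024,-.13,.085),"knob_left":(-.06,.19,.09),"knob_right":(-.06,-.19,.09),"jig":(.085,None,0),"hook":(0,None,.117)}
C={n:capture(n) for n in("top","side")}
obs=[]
for n in C:
    for k in F:
        for s in spot_point(n,k):
            if s["conf"]>.3: obs.append((n,k,s["uv"]))
def res(p):
    out=[]
    for n,k,uv in obs:
        f=F[k]; f=(f[0],p[3] if f[1] is None else f[1],f[2])
        out+=list(proj(C[n],fixT(p,f))[0]-uv)
    return np.array(out)
s=least_squares(res,[.57,-.05,.1,0],loss="soft_l1",f_scale=1.)
print(np.round(s.x,4))
for o,e in zip(obs,res(s.x).reshape(-1,2)): print(o[:2],np.round(e,1))
p=s.x
W=fixT
ms={}
for n in C:
    for t in trace(n,"weight"):
        b=t["bbox"]; q=proj(C[n],[.547,-.191,.09])[0]
        if b[0]<q[0]<b[2] and b[1]<q[1]<b[3]: ms[n]=t["pixels"].astype(float);print(n,b,t["conf"]);break
for use in (list(ms),["top"],["side"]):
    f=lambda v:sum(np.abs(hull_mask(C[n],v,.06)-ms[n]).sum() for n in use if n in ms)
    best=min((minimize(f,[.547,-.191,y],method="Nelder-Mead",options=dict(initial_simplex=[[.547,-.191,y],[.557,-.191,y],[.547,-.181,y],[.547,-.191,y+.1]],xatol=1e-4)) for y in(-.1,.1,.3)),key=lambda o:o.fun)
    v=best.x;d=v[:2]-p[:2];c,s_=np.cos(p[2]),np.sin(p[2])
    print(use,np.round(v,4),best.fun,"in fix",np.round([c*d[0]+s_*d[1],-s_*d[0]+c*d[1],v[2]-p[2]],4))
fr=C["top"]["frame"].copy();fr=cv2.resize(fr,None,fx=4,fy=4,interpolation=2)
def dr(P,col):
    cv2.polylines(fr,[(proj(C["top"],W(p,P))*4+2).astype(np.int32)],True,col,1)
for x0,x1,y0,y1,z in[(-.095,.022,.098,.208,.06),(-.095,.022,-.098,-.208,.06),(-.007,-.007,0,0,0)]:
    dr([(x0,y0,z),(x1,y0,z),(x1,y1,z),(x0,y1,z)],(255,0,0))
dr([(0,p[3]-.06,.117),(0,p[3]+.06,.117)],(0,255,0));dr([(.078,p[3]-.018,.13),(.078,p[3]+.018,.13),(.092,p[3]+.018,.13),(.092,p[3]-.018,.13)],(0,255,0))
cv2.imwrite("pics/ov.png",fr[580:980,820:1520,::-1])
E
```

```text
[ 0.5683 -0.0553  0.1191 -0.0102]
('top', 'fence_left') [ 4.4 -0.9]
('top', 'fence_right') [0.4 0.8]
('top', 'fence_right') [-88.  -72.4]
('top', 'knob_left') [-1.1  0.1]
('top', 'knob_right') [1.3 1.9]
('top', 'jig') [0.2 2.1]
('top', 'jig') [ 13. -43.]
('top', 'hook') [0.5 1.9]
('top', 'hook') [-38.7  11. ]
('side', 'fence_left') [1.  1.2]
('side', 'fence_right') [ 2.2 -1.4]
('side', 'knob_left') [-3.  -0.8]
('side', 'knob_right') [ 2.8 -0.3]
('side', 'jig') [0.  1.7]
('side', 'jig') [  67.3 -111.1]
('side', 'hook') [-1.4 -0.6]
top [331.6, 181.6, 351.7, 204.7] 0.82
side [281.3, 232.8, 295.9, 255.5] 0.68
['top', 'side'] [ 0.545  -0.1932 -0.0479] 70.88627450980391 in fix [-0.0396 -0.1342 -0.167 ]
['top'] [ 0.5448 -0.1944  0.0027] 38.76470588235294 in fix [-0.0398 -0.1354 -0.1164]
['side'] [ 0.5454 -0.1933 -0.0917] 29.04313725490196 in fix [-0.0392 -0.1344 -0.2108]
```

View pics/ov.png

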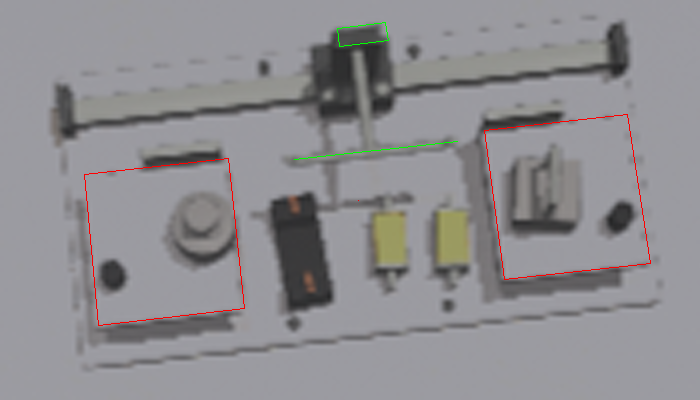

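{"fn": "servo_tool", "kwargs": {"steps": [[[0,0,0.14,0.18,-0.135,0.03,0.25],[0,0,0.286,0.368,-0.273,0.05,0.25],[0,0,0.286,0.368,-0.273,0.05,0.25],[0,0,0.286,0.368,-0.273,0.05,0.25],[0,0,0.286,0.368,-0.273,0.05,0.25],[0,0,0.286,0.368,-0.273,0.05,0.25],[0,0,0.286,0.368,-0.273,0.05,0.25],[0,0,0.286,0.368,-0.273,0.05,0.25],[0,0,0.286,0.368,-0.273,0.05,0.25],[0,0,0.286,0.368,-0.273,0.05,0.25],[0,0,0.286,0.368,-0.273,0.05,0.25],[0,0,0.286,0.368,-0.273,0.05,0.25]]]}}

```text
t: 3.3
position: [0.4862, -0.2029, 0.1814]
orientation: [[0.993, 0.116, 0.0], [0.116, -0.993, -0.0], [-0.0, 0.0, -1.0]]
contact_force: [0.6, -0.2, 0.5]
gripper_width: 0.0215
grasp_force: 0.0
```

```bash
python3 - <<'E'
from h import *
a=[]
for n in("top","side"):
    c=capture(n);s=r.get_state()
    f=c["frame"];u,v=proj(c,[.53,-.2,.1])[0].astype(int)
    a.append(cv2.resize(f[v-50:v+50,u-50:u+50],(400,400),interpolation=2))
print(s["t"],s["position"],np.round(s["orientation"],3).tolist(),s["gripper_width"],s["contact_force"])
cv2.imwrite("pics/a1.png",np.hstack(a)[:,:,::-1])
E
```

```text
3.4 [ 0.48645535 -0.20232638  0.18137922] [[0.993, 0.117, 0.0], [0.117, -0.993, -0.0], [0.0, 0.0, -1.0]] 0.021503950287905766 [ 0.73442704 -0.69514093 -0.36448252]
```

View pics/a1.png

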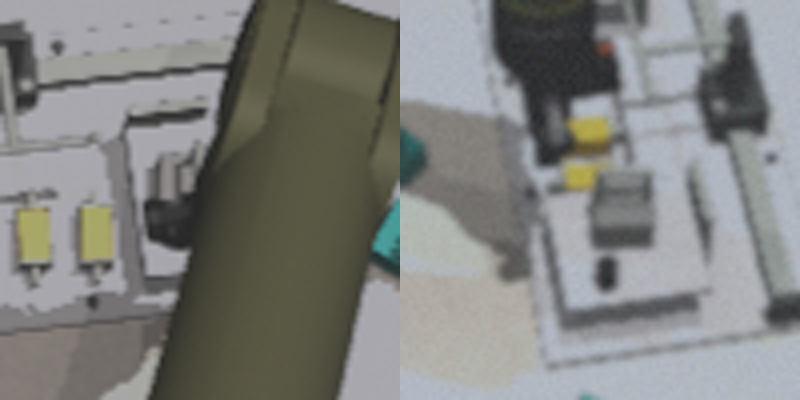

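The close view shows the weight square on the right plate with the gripper in front of it and clear. I will descend and push.

{"fn": "servo_tool", "kwargs": {"steps": [[[0,0,0,0,0,0.03,0.25],[0,0,0,0,0,0.06,0.25],[0,0,0,0,0,0.09,0.25],[0,0,0,0,0,0.109,0.25],[0,0,0,0,0,0.109,0.25],[0,0,0,0.005,0,0.109,0.25],[0,0,0,0.01,0,0.109,0.25],[0,0,0,0.014,0,0.109,0.25],[0,0,0,0.018,0,0.109,0.25],[0,0,0,0.022,0,0.109,0.25],[0,0,0,0.026,0,0.109,0.25],[0,0,0,0.03,0,0.109,0.25],[0,0,0,0.034,0,0.109,0.25],[0,0,0,0.038,0,0.109,0.25],[0,0,0,0.042,0,0.109,0.25],[0,0,0,0.045,0,0.109,0.25],[0,0,0,0.048,0,0.109,0.25],[0,0,0,0.05,0,0.109,0.25],[0,0,0,0.05,0,0.109,0.25]]]}}

```text
t: 5.78
position: [0.5368, -0.1955, 0.0723]
orientation: [[0.993, 0.119, 0.001], [0.119, -0.993, 0.0], [0.001, -0.0, -1.0]]
contact_force: [-1.3, -0.0, 0.2]
gripper_width: 0.0211
grasp_force: 0.4
```

```bash
python3 - <<'E'
from h import *
c=capture("side");f=c["frame"];u,v=proj(c,[.55,-.17,.09])[0].astype(int)
s=r.get_state();print(s["position"],s["contact_force"])
cv2.imwrite("pics/a2.png",cv2.resize(f[v-45:v+45,u-60:u+60],(800,600),interpolation=2)[:,:,::-1])
E
```

```text
[ 0.53677255 -0.19548947  0.07228057] [0.07583407 0.01803257 0.94990529]
```

View pics/a2.png

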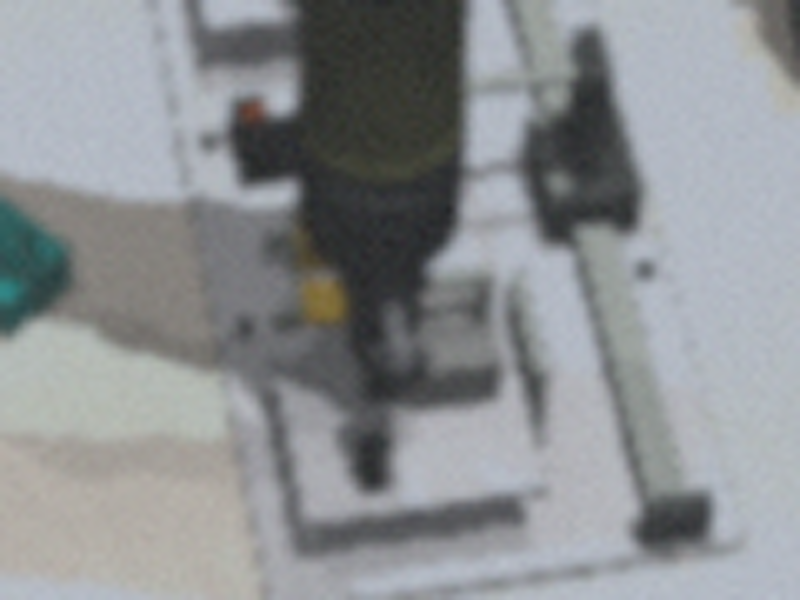

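The fingers are on the weight's front face and the fence is about 13 mm ahead. I will keep pushing slowly until the force rises.

{"fn": "servo_tool", "kwargs": {"steps": [[[0,0,0,0.003,0,0,0.25],[0,0,0,0.006,0,0,0.25],[0,0,0,0.008,0,0,0.25],[0,0,0,0.01,0,0,0.25],[0,0,0,0.011,0,0,0.25],[0,0,0,0.012,0,0,0.25],[0,0,0,0.013,0,0,0.25]]]}}

```text
t: 6.7
position: [0.5493, -0.1942, 0.0723]
orientation: [[0.993, 0.119, -0.0], [0.119, -0.993, -0.0], [-0.0, 0.0, -1.0]]
contact_force: [-2.4, -0.5, 0.8]
gripper_width: 0.0214
grasp_force: 1.2
```

{"fn": "servo_tool", "kwargs": {"steps": [[[0,0,0,0.0007,0,0,0.25],[0,0,0,0.0013,0,0,0.25],[0,0,0,0.002,0,0,0.25]]]}}

```text
t: 7.08
position: [0.5506, -0.1941, 0.0723]
orientation: [[0.993, 0.118, -0.002], [0.118, -0.993, -0.0], [-0.002, -0.0, -1.0]]
contact_force: [-5.5, 0.0, 3.5]
gripper_width: 0.0212
grasp_force: 2.9
```

{"fn": "servo_tool", "kwargs": {"steps": [[[0,0,0,0.0007,0,0,0.25],[0,0,0,0.0014,0,0,0.25],[0,0,0,0.002,0,0,0.25],[0,0,0,0.002,0,0,0.25]]]}}

```text
t: 7.58
position: [0.5506, -0.1942, 0.0723]
orientation: [[0.993, 0.118, -0.006], [0.118, -0.993, -0.0], [-0.006, -0.0, -1.0]]
contact_force: [-9.8, 0.2, 7.6]
gripper_width: 0.0215
grasp_force: 5.1
```

{"fn": "servo_tool", "kwargs": {"steps": [[[0,0,0,0.001,0,0,0.25],[0,0,0,-0.003,0,0,0.25],[0,0,0,-0.01,0,0,0.25],[0,0,0,-0.03,0,0,0.25],[0,0,0,-0.05,0,0,0.25],[0,0,0,-0.06,0,-0.03,0.1],[0,0,0,-0.06,0,-0.08,0],[0,0,0,-0.06,0.02,-0.13,0],[0,0,0,-0.06,0.08,-0.13,0],[0,0,0,-0.06,0.12,-0.13,0],[0,0,0,-0.06,0.12,-0.13,0]]]}}

```text
t: 8.95
position: [0.5072, -0.3241, 0.202]
orientation: [[0.994, 0.113, 0.001], [0.113, -0.994, -0.001], [0.001, 0.002, -1.0]]
contact_force: [-0.2, 0.8, -0.2]
gripper_width: 0.0002
grasp_force: 0.0
```

```bash
python3 - <<'E'
from fit import *
p=np.array([.568,-.0553,.118]);co,si=np.cos(p[2]),np.sin(p[2])
def fx(v): d=np.array(v[:2])-p[:2];return np.round([co*d[0]+si*d[1],-si*d[0]+co*d[1]],4)
a=[]
for n in("top","side"):
    c=capture(n);u,v=proj(c,[.57,-.15,.1])[0].astype(int);a.append(cv2.resize(c["frame"][v-45:v+45,u-30:u+30],(400,600),interpolation=2))
    for k,z in[("hook",.117),("jig",0),("fence_right",.085),("handle_top",.134),("weight",.06)]:
        print(n,k,[(round(s["conf"],2),fx(atz(c,s["uv"],z))) for s in spot_point(n,k)[:3]])
    for t in trace(n,"weight"):
        q=proj(c,[.552,-.187,.08])[0];b=t["bbox"]
        if b[0]<q[0]<b[2] and b[1]<q[1]<b[3]:
            m=t["pixels"].astype(float);f=lambda v:np.abs(hull_mask(c,v,.06)-m).sum()
            o=minimize(f,[.552,-.187,.12],method="Nelder-Mead",options=dict(initial_simplex=[[.552,-.187,.12],[.56,-.187,.12],[.552,-.18,.12],[.552,-.187,.22]],xatol=1e-4))
            print(n,"weight",fx(o.x),o.x[2]-p[2],o.fun);break
s=r.get_state();print(s["t"],s["position"],fx(s["position"]))
cv2.imwrite("pics/a3.png",np.hstack(a)[:,:,::-1])
E
```

```text
top hook [(0.96, array([-0.0014, -0.005 ]))]
top jig [(0.65, array([ 0.0932, -0.0112]))]
top fence_right [(0.6, array([ 0.0292, -0.1294]))]
top handle_top [(0.85, array([-0.2167, -0.0008])), (0.67, array([ 0.0051, -0.1377])), (0.61, array([-0.0959, -0.2945]))]
top weight [(0.8, array([ 0.0056, -0.1263])), (0.67, array([-0.2145, -0.003 ])), (0.5, array([-0.1024, -0.2846]))]
top weight [-0.0002 -0.1314] -0.021126508869281857 29.51372549019608
side hook [(0.91, array([ 0.0026, -0.0197]))]
side jig [(0.84, array([ 0.0771, -0.0149])), (0.64, array([ 0.0334, -0.0796]))]
side fence_right [(0.92, array([ 0.0169, -0.1428]))]
side handle_top [(0.74, array([-0.006, -0.142])), (0.54, array([-0.0909, -0.3427])), (0.52, array([-0.22  , -0.0622]))]
side weight [(0.8, array([-0.0779, -0.3342])), (0.63, array([ 0.0055, -0.1209])), (0.61, array([-0.2242, -0.0591]))]
9.65 [ 0.50791207 -0.31988437  0.20239446] [-0.0908 -0.2557]
```

View pics/a3.png

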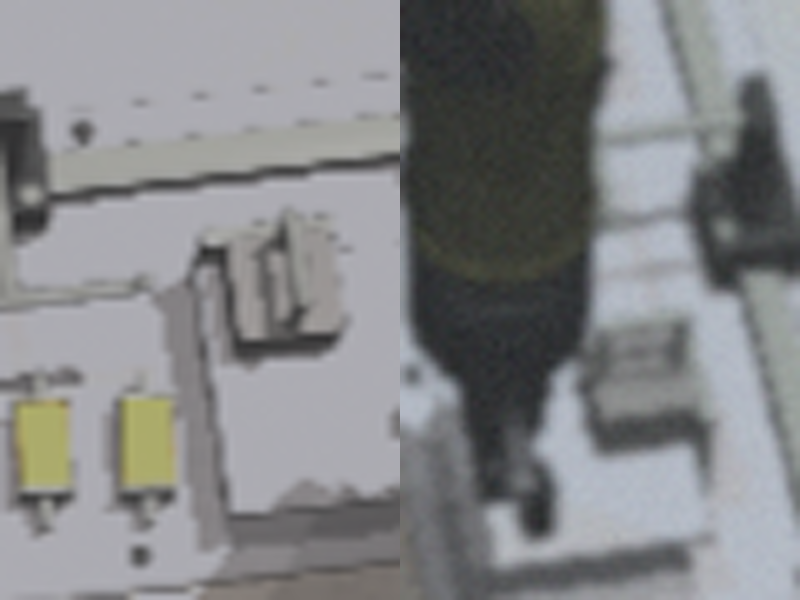

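The weight stands square at the fence with its handle lined up with the bar. Next I move closed fingers to the left side of the jig post.

{"fn": "servo_tool", "kwargs": {"steps": [[[0,0,0,0.03,-0.05,0,0],[0,0,0,0.06,-0.1,0,0],[0,0,0,0.09,-0.15,0,0],[0,0,0,0.12,-0.2,0,0],[0,0,0,0.15,-0.25,0,0],[0,0,0,0.176,-0.296,0,0],[0,0,0,0.176,-0.296,0,0],[0,0,0,0.176,-0.296,0,0],[0,0,0,0.176,-0.296,0,0]]]}}

```text
t: 10.78
position: [0.6473, -0.0075, 0.2022]
orientation: [[0.993, 0.116, -0.0], [0.116, -0.993, -0.001], [-0.0, 0.001, -1.0]]
contact_force: [-0.8, 0.6, -1.0]
gripper_width: 0.0001
grasp_force: 0.0
```

```bash
python3 - <<'E'
from fit import *
p=np.array([.568,-.0553,.118]);co,si=np.cos(p[2]),np.sin(p[2])
def fx(v): d=np.array(v[:2])-p[:2];return np.round([co*d[0]+si*d[1],-si*d[0]+co*d[1]],4)
s=r.get_state();print(s["t"],s["position"],fx(s["position"]),np.round(s["orientation"],3).tolist())
for n in("top","side"):
    c=capture(n)
    for k,z in[("hook",.117),("jig",0),("handle_top",.134)]:
        print(n,k,[(round(s["conf"],2),fx(atz(c,s["uv"],z))) for s in spot_point(n,k)[:3]])
E
```

```text
10.775 [ 0.64732965 -0.00753008  0.20218093] [0.0844 0.0381] [[0.993, 0.116, -0.0], [0.116, -0.993, -0.001], [-0.0, 0.001, -1.0]]
top hook [(0.73, array([ 0.0162, -0.1249]))]
top jig []
top handle_top [(0.77, array([ 0.0084, -0.1437])), (0.63, array([-0.0986, -0.29  ]))]
side hook [(0.72, array([ 0.0021, -0.0065]))]
side jig [(0.9, array([ 0.0788, -0.0087]))]
side handle_top [(0.67, array([-0.0024, -0.143 ])), (0.58, array([-0.0927, -0.3464])), (0.57, array([-0.221, -0.062]))]
```

{"fn": "servo_tool", "kwargs": {"steps": [[[0,0,0,0,-0.004,0.03,0],[0,0,0,0,-0.004,0.07,0],[0,0,0,0,-0.004,0.1,0],[0,0,0,0,-0.004,0.117,0],[0,0,0,0,-0.004,0.117,0],[0,0,0,0,0.002,0.117,0],[0,0,0,0,0.006,0.117,0],[0,0,0,0,0.01,0.117,0],[0,0,0,0,0.014,0.117,0],[0,0,0,0,0.018,0.117,0],[0,0,0,0,0.024,0.117,0],[0,0,0,0,0.03,0.117,0],[0,0,0,0,0.036,0.117,0],[0,0,0,0,0.042,0.117,0],[0,0,0,0,0.048,0.117,0],[0,0,0,0,0.054,0.117,0],[0,0,0,0,0.06,0.117,0],[0,0,0,0,0.065,0.117,0],[0,0,0,0,0.068,0.117,0],[0,0,0,0,0.07,0.117,0]]]}}

```text
t: 13.68
position: [0.6572, -0.0746, 0.0869]
orientation: [[0.993, 0.119, 0.003], [0.119, -0.993, -0.0], [0.003, 0.0, -1.0]]
contact_force: [0.3, 2.7, 5.9]
gripper_width: -0.0002
grasp_force: 3.1
```

```bash
cat > look.py <<'E'
from fit import *
import sys
p=np.array([.568,-.0553,.118]);co,si=np.cos(p[2]),np.sin(p[2])
def fx(v): d=np.array(v[:2])-p[:2];return np.round([co*d[0]+si*d[1],-si*d[0]+co*d[1]],4)
s=r.get_state();print(s["t"],s["position"],fx(s["position"]),np.round(s["orientation"],3).tolist())
a=[]
for n in("top","side"):
    c=capture(n);u,v=proj(c,[.57,-.15,.1])[0].astype(int);a.append(cv2.resize(c["frame"][v-45:v+45,u-30:u+30],(400,600),interpolation=2))
    for k,z in[("hook",.117),("jig",0),("handle_top",.134),("knob_right",.09),("fence_right",.085)]:
        print(n,k,[(round(s["conf"],2),fx(atz(c,s["uv"],z))) for s in spot_point(n,k)[:3]])
cv2.imwrite("pics/"+sys.argv[1],np.hstack(a)[:,:,::-1])
E
python3 look.py a4.png
```

```text
13.675 [ 0.65724425 -0.07460849  0.08685892] [ 0.0864 -0.0297] [[0.993, 0.119, 0.003], [0.119, -0.993, -0.0], [0.003, 0.0, -1.0]]
top hook [(0.25, array([-0.0819,  0.0507]))]
top jig [(0.42, array([-0.0749, -0.4525])), (0.2, array([-0.0172,  0.1215]))]
top handle_top [(0.61, array([-0.0956, -0.2998])), (0.49, array([-0.216 , -0.0048])), (0.48, array([ 0.0014, -0.136 ]))]
top knob_right [(0.7, array([-0.0628, -0.1904]))]
top fence_right [(0.79, array([ 0.0178, -0.1354]))]
side hook [(0.72, array([-0.0003, -0.0657])), (0.7, array([-0.0178, -0.075 ]))]
side jig [(0.66, array([ 0.086 , -0.0621]))]
side handle_top [(0.79, array([-0.2332, -0.0564])), (0.77, array([-0.088 , -0.3449])), (0.68, array([-0.0014, -0.1381]))]
side knob_right [(0.83, array([-0.0682, -0.1881]))]
side fence_right [(0.66, array([ 0.0233, -0.1497])), (0.18, array([-0.0346,  0.0971]))]
```

View pics/a4.png

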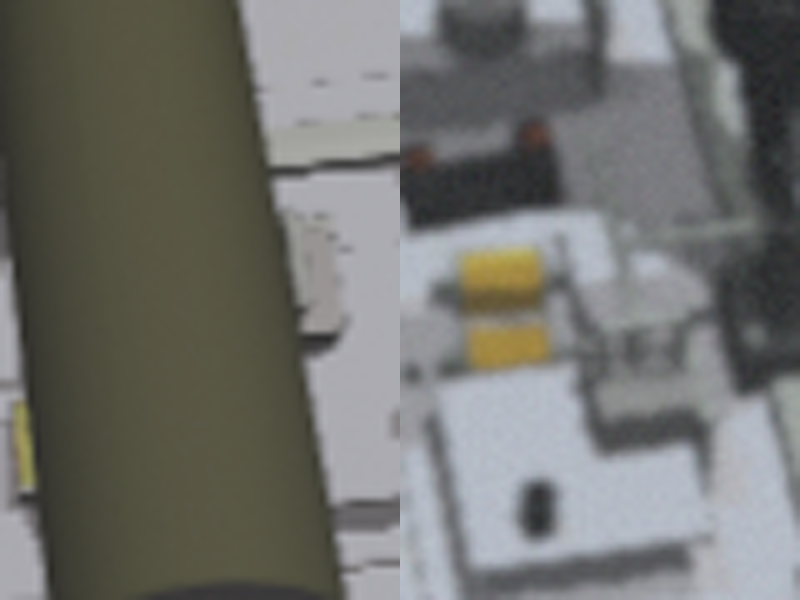

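The jig is at y ≈ -62 mm and the bar end points into the arch. I will push about 39 mm further.

{"fn": "servo_tool", "kwargs": {"steps": [[[0,0,0,0,0.003,0,0],[0,0,0,0,0.006,0,0],[0,0,0,0,0.009,0,0],[0,0,0,0,0.012,0,0],[0,0,0,0,0.015,0,0],[0,0,0,0,0.018,0,0],[0,0,0,0,0.021,0,0],[0,0,0,0,0.024,0,0],[0,0,0,0,0.027,0,0],[0,0,0,0,0.03,0,0],[0,0,0,0,0.033,0,0],[0,0,0,0,0.036,0,0],[0,0,0,0,0.038,0,0],[0,0,0,0,0.039,0,0],[0,0,0,0,0.039,0,0]]]}}

```text
t: 16.15
position: [0.662, -0.1134, 0.0869]
orientation: [[0.993, 0.119, 0.004], [0.119, -0.993, -0.0], [0.003, 0.001, -1.0]]
contact_force: [0.9, 2.2, 5.6]
gripper_width: -0.0002
grasp_force: 2.7
```

{"fn": "servo_tool", "kwargs": {"steps": [[[0,0,0,0,-0.003,0,0],[0,0,0,0,-0.015,0,0],[0,0,0,0,-0.025,-0.02,0],[0,0,0,0,-0.025,-0.06,0],[0,0,0,0,-0.025,-0.1,0],[0,0,0,-0.05,-0.025,-0.115,0],[0,0,0,-0.11,-0.025,-0.115,0],[0,0,0,-0.147,0.02,-0.115,0],[0,0,0,-0.147,0.07,-0.115,0],[0,0,0,-0.147,0.12,-0.115,0],[0,0,0,-0.147,0.12,-0.115,0],[0,0,0,-0.147,0.12,-0.115,0]]]}}

```text
t: 17.65
position: [0.529, -0.2487, 0.2009]
orientation: [[0.993, 0.119, 0.0], [0.119, -0.993, 0.001], [0.0, -0.001, -1.0]]
contact_force: [-0.0, 0.6, 0.5]
gripper_width: -0.0002
grasp_force: 0.0
```

```bash
python3 look.py a5.png
```

```text
17.65 [ 0.5290111  -0.24871485  0.20089838] [-0.0615 -0.1875] [[0.993, 0.119, 0.0], [0.119, -0.993, 0.001], [0.0, -0.001, -1.0]]
top hook [(0.74, array([-0.0033, -0.1163]))]
top jig [(0.58, array([ 0.0931, -0.1193]))]
top handle_top [(0.84, array([-0.2201,  0.001 ])), (0.54, array([ 0.0063, -0.1352]))]
top knob_right [(0.73, array([-0.057 , -0.1877])), (0.33, array([-0.0149,  0.0032]))]
top fence_right [(0.95, array([ 0.0316, -0.1334]))]
side hook [(0.95, array([ 0.0024, -0.1125]))]
side jig [(0.79, array([ 0.087 , -0.0955])), (0.61, array([-0.044 ,  0.0506])), (0.5, array([ 0.0408, -0.0838]))]
side handle_top [(0.68, array([-0.0077, -0.1375])), (0.58, array([-0.227 , -0.0438])), (0.57, array([-0.0949, -0.352 ]))]
side knob_right [(0.97, array([-0.0735, -0.1732])), (0.17, array([-0.0778,  0.4121]))]
side fence_right [(0.87, array([ 0.0282, -0.1467])), (0.4, array([-0.0002, -0.145 ]))]
```

View pics/a5.png

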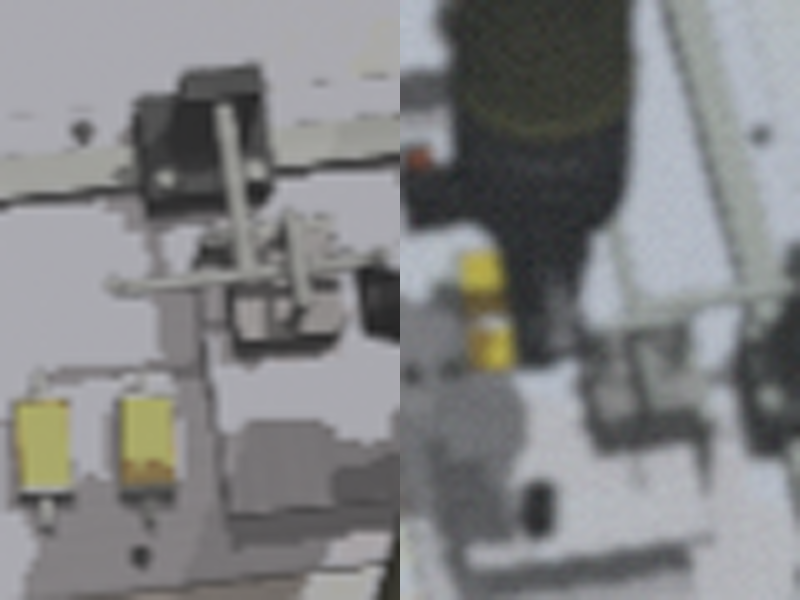

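The bar passes through the arch with the handle about 23–30 mm out, clear of the arm, and the gripper is over the knob. Now I press.

{"fn": "servo_tool", "kwargs": {"steps": [[[0,0,0,0.001,0.002,0.03,0],[0,0,0,0.001,0.002,0.07,0],[0,0,0,0.001,0.002,0.095,0],[0,0,0,0.001,0.002,0.105,0],[0,0,0,0.001,0.002,0.109,0],[0,0,0,0.001,0.002,0.111,0],[0,0,0,0.001,0.002,0.113,0],[0,0,0,0.001,0.002,0.115,0],[0,0,0,0.001,0.002,0.117,0],[0,0,0,0.001,0.002,0.118,0],[0,0,0,0.001,0.002,0.119,0],[0,0,0,0.001,0.002,0.12,0],[0,0,0,0.001,0.002,0.121,0],[0,0,0,0.001,0.002,0.122,0],[0,0,0,0.001,0.002,0.123,0],[0,0,0,0.001,0.002,0.124,0]]]}}

```text
t: 20.25
position: [0.5308, -0.2522, 0.0792]
orientation: [[0.993, 0.118, 0.002], [0.119, -0.993, -0.002], [0.001, 0.002, -1.0]]
contact_force: [-5.0, 0.8, 10.5]
gripper_width: -0.0001
grasp_force: 5.6
```

{"fn": "servo_tool", "kwargs": {"steps": [[[0,0,0,0,0,0.001,0],[0,0,0,0,0,0.002,0],[0,0,0,0,0,0.003,0],[0,0,0,0,0,0.004,0],[0,0,0,0,0,0.005,0],[0,0,0,0,0,0.006,0],[0,0,0,0,0,0.007,0],[0,0,0,0,0,0.008,0],[0,0,0,0,0,0.009,0],[0,0,0,0,0,0.01,0],[0,0,0,0,0,0.011,0],[0,0,0,0,0,0.012,0],[0,0,0,0,0,0.013,0]]]}}

```text
t: 21.88
position: [0.5308, -0.2522, 0.0663]
orientation: [[0.993, 0.119, 0.002], [0.119, -0.993, -0.002], [0.001, 0.002, -1.0]]
contact_force: [-4.1, 0.9, 11.4]
gripper_width: -0.0005
grasp_force: 5.6
```

{"fn": "servo_tool", "kwargs": {"steps": [[[0,0,0,0,0,0.001,0],[0,0,0,0,0,0.002,0],[0,0,0,0,0,0.003,0],[0,0,0,0,0,0.004,0],[0,0,0,0,0,0.005,0],[0,0,0,0,0,0.005,0]]]}}

```text
t: 22.62
position: [0.5308, -0.2524, 0.0639]
orientation: [[0.993, 0.118, 0.001], [0.118, -0.993, -0.002], [0.001, 0.002, -1.0]]
contact_force: [-10.5, 4.6, 26.0]
gripper_width: 0.0003
grasp_force: 12.8
```

The plate is on its stop: z is 64 mm and the force has jumped. I will release straight up, back away and look.

{"fn": "servo_tool", "kwargs": {"steps": [[[0,0,0,0,0,0.001,0],[0,0,0,0,0,-0.004,0],[0,0,0,0,0,-0.01,0],[0,0,0,0,0,-0.04,0],[0,0,0,0,0,-0.08,0],[0,0,0,-0.03,0.05,-0.13,0],[0,0,0,-0.06,0.11,-0.14,0],[0,0,0,-0.06,0.16,-0.14,0],[0,0,0,-0.06,0.16,-0.14,0],[0,0,0,-0.06,0.16,-0.14,0],[0,0,0,-0.06,0.16,-0.14,0],[0,0,0,-0.06,0.16,-0.14,0],[0,0,0,-0.06,0.16,-0.14,0],[0,0,0,-0.06,0.16,-0.14,0],[0,0,0,-0.06,0.16,-0.14,0],[0,0,0,-0.06,0.16,-0.14,0],[0,0,0,-0.06,0.16,-0.14,0],[0,0,0,-0.06,0.16,-0.14,0]]]}}

```text
t: 24.88
position: [0.4893, -0.4179, 0.1983]
orientation: [[0.993, 0.118, -0.0], [0.118, -0.993, -0.0], [-0.0, 0.0, -1.0]]
contact_force: [0.2, 0.0, 0.1]
gripper_width: 0.0003
grasp_force: 0.0
```

```bash
python3 look.py a6.png
```

```text
24.875 [ 0.48933273 -0.41788673  0.19832511] [-0.1208 -0.3508] [[0.993, 0.118, -0.0], [0.118, -0.993, -0.0], [-0.0, 0.0, -1.0]]
top hook [(0.59, array([-0.003, -0.116]))]
top jig [(0.69, array([ 0.0951, -0.117 ]))]
top handle_top [(0.74, array([-0.0042, -0.1373])), (0.59, array([-0.0958, -0.294 ])), (0.57, array([-0.2237,  0.004 ]))]
top knob_right [(0.78, array([-0.0666, -0.183 ]))]
top fence_right [(0.74, array([ 0.027 , -0.1322]))]
side hook [(0.58, array([-0.0006, -0.1028]))]
side jig [(0.75, array([ 0.0997, -0.1191]))]
side handle_top [(0.63, array([-0.0129, -0.1497])), (0.55, array([-0.0952, -0.3407])), (0.5, array([-0.2246, -0.0511]))]
side knob_right [(0.6, array([-0.0593, -0.2004])), (0.29, array([ 0.0058, -0.161 ])), (0.2, array([-0.2085, -0.4207]))]
side fence_right [(0.73, array([ 0.0199, -0.139 ])), (0.42, array([-0.015 , -0.0553]))]
```

View pics/a6.png

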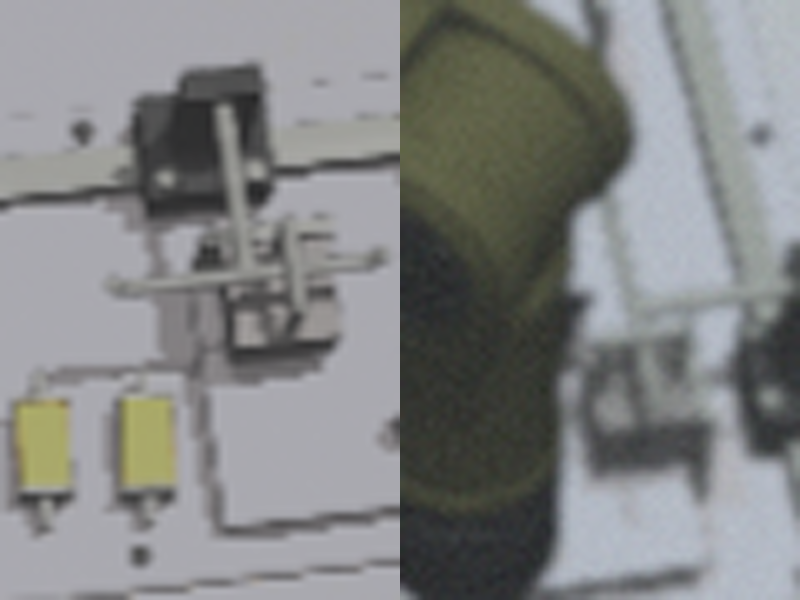

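The weight hangs from the bar: it has a clear shadow beneath it and the plate is down. I will wait for any swing to die and compare frames.

{"fn": "servo_tool", "kwargs": {"steps": [[[0,0,0,0,0,0,0],[0,0,0,0,0,0,0],[0,0,0,0,0,0,0],[0,0,0,0,0,0,0],[0,0,0,0,0,0,0],[0,0,0,0,0,0,0],[0,0,0,0,0,0,0],[0,0,0,0,0,0,0],[0,0,0,0,0,0,0],[0,0,0,0,0,0,0],[0,0,0,0,0,0,0],[0,0,0,0,0,0,0],[0,0,0,0,0,0,0],[0,0,0,0,0,0,0],[0,0,0,0,0,0,0],[0,0,0,0,0,0,0],[0,0,0,0,0,0,0],[0,0,0,0,0,0,0],[0,0,0,0,0,0,0],[0,0,0,0,0,0,0]]]}}

```text
t: 27.98
position: [0.4894, -0.4178, 0.1983]
orientation: [[0.993, 0.119, -0.0], [0.119, -0.993, -0.0], [-0.0, 0.0, -1.0]]
contact_force: [0.3, -0.6, 0.3]
gripper_width: 0.0002
grasp_force: 0.0
```

{"fn": "servo_tool", "kwargs": {"steps": [[[0,0,0,0,0,0,0],[0,0,0,0,0,0,0],[0,0,0,0,0,0,0],[0,0,0,0,0,0,0],[0,0,0,0,0,0,0],[0,0,0,0,0,0,0],[0,0,0,0,0,0,0],[0,0,0,0,0,0,0],[0,0,0,0,0,0,0],[0,0,0,0,0,0,0],[0,0,0,0,0,0,0],[0,0,0,0,0,0,0],[0,0,0,0,0,0,0],[0,0,0,0,0,0,0],[0,0,0,0,0,0,0],[0,0,0,0,0,0,0],[0,0,0,0,0,0,0],[0,0,0,0,0,0,0],[0,0,0,0,0,0,0],[0,0,0,0,0,0,0]]]}}

```text
t: 30.48
position: [0.4894, -0.4178, 0.1983]
orientation: [[0.993, 0.119, -0.0], [0.119, -0.993, -0.0], [-0.0, 0.0, -1.0]]
contact_force: [-0.1, -0.2, 0.1]
gripper_width: 0.0002
grasp_force: 0.0
```

```bash
python3 - <<'E'
from h import *
F=[capture("top")["frame"].astype(float) for _ in range(10)]
c=capture("top");u,v=proj(c,[.57,-.19,.1])[0].astype(int);w=np.array(F)
d=w.std(0).mean(2);print("weight",d[v-15:v+15,u-15:u+15].mean(),d[v-15:v+15,u-15:u+15].max(),"bg",d[200:280,100:200].mean(),d[200:280,100:200].max())
E
```

```text
weight 0.3035855941530544 0.6114323236060688 bg 0.2970330777348528 0.5493851726840732
```

Still.

```bash
python3 -c "
from plant import r
print(r.close_job())"
```

```text
the job is handed in; nothing more can be done
None
```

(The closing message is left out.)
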